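# Push the louvred cover into the free spring-clip slot

## Task

Take the narrow louvred cover out of the plywood stand and push it down into the free spring-clip slot of the steel dunnage rack until its bottom edge rests on the slot floor. Leave it standing upright in the clips, let go of it, and leave the wide cover where it stands in the stand.

Things in the scene. Friction and masses are not known exactly. Their poses are not given: they have to be found in the camera images.
- cover: Narrow grey louvred cover, 0.16 kg, upright in a stand groove: panel 8 mm thick (own x), 80 wide (y), 100 high (z). One steel grip tab on the middle of its top edge, 10 mm thick (x), 40 wide (y), reaching 100 to 128 mm above the bottom edge; pinch it across x from above. Origin: middle of the bottom edge. Front and back are alike; either way round will do.
- wide_cover: The other cover in the stand, to be left alone: plain grey panel without louvres, 8 mm thick (x), 120 wide (y), 100 high (z), with two grip tabs up to 128 mm. Origin: middle of its bottom edge.
- stand: Fixed plywood stand, 130 (x) x 124 (y) x 40 mm high, with two grooves along y, 80 mm apart, each 13 mm wide, 30 deep, open at both ends, floor 10 mm above the desk; the covers stand loosely in them. Origin: centre of its underside on the desk.
- clip_slot: Free slot of the fixed steel rack; origin mid floor, 22 mm above desk, y along slot, x across. The other slot, 80 mm off along x, is full. End stops 104 mm apart (y), 20 high. Two sprung clips face across x: 40 mm apart at 75 mm above the floor, closing in a V to 6 mm at 37 to 26; push the cover through to the floor (5 to 20 N). Each clip yields up to 9 mm and then grips it upright.
Mind the look-alikes: they are no part of the job. Leave any blue look-alike of the cover alone.

How it is judged:
By the outcome, as a careful person would: the job done as asked, in the order asked, and still so for the second after the job is handed in, with the robot touching nothing.
It also fails if it takes over 35 s, if anything falls off the work surface, if the arm or the gripper's body presses on something with over 40 N, if the wrist force passes 120 N, or if a joint passes its speed limit or range.

## Robot

A 6-joint arm with a two-finger parallel gripper is mounted at the origin on a cart in front of the work surface, level with it; the furniture and walls round the work are solid. World frame = base frame: x ahead of the robot, y to its left, z up, the work surface at z = 0. Lengths are in mm, angles in rad, forces in N, time in s.
With the tool pointing down it reaches from about 300 to 775 mm from the base axis. Payload 14.6 kg.
Tool frame: the origin (TCP) lies on the front face of the gripper's body, between the roots of the fingers; the fingertips stand 97 mm ahead of it and the grasp point (between the pads) lies 78 mm ahead of it; z points along the fingers, y is the direction in which the jaws open and shut (so a half turn about z gives the same grasp; the last joint's range is limited). The gripper opens to 94 mm and grips with 3 to 60 N. Pads are 16 mm wide; open, the fingers measure 119 mm over their backs; the gripper's body (75 mm by 177 mm) begins 78 mm behind the grasp point.
Start: joints at [1.051, 0.3, 1.521, -0, 1.321, -0.067], TCP at [240.613, 494.566, 302.646] pointing down, gripper open.
Joint ranges: [-3.03, 3.03], [-0.79, 2.21], [0.23, 2.52], [-1.04, 4.18], [0, 3.07], [-2.55, 2.55]. Speed limits (rad/s): [2.22, 2.22, 2.57, 3.14, 3.14, 3.14].

## Interface

Orientations are given as [roll, pitch, yaw] about the fixed x, y, z axes, in that order (R = Rz(yaw) Ry(pitch) Rx(roll)).
In Python, from cell import manip, eyes, finder gives the robot as it stands.
- The arm moves only by the tool drive_tool, never from a script. Its argument "rows" is a list of rows, each an object with "offset": the shift along the tool's x, y, z in mm, a list of three; "spin": the turn about the tool's z in degrees; "jaw": the finger opening in mm, from 0 to 94. In form: [{"offset": [dx, dy, dz], "spin": spin, "jaw": jaw}, ...]. A call has 1 to 20 rows; each row shifts and turns the commanded pose from where the row before left it, along the tool's axes as they then stand; what a row does not reach is not made up. A row lasts 1/10 s, in which the tool goes at most 50 mm and 8.59 degrees, less where a joint would pass 70% of its speed; a pose out of reach is approached as far as the arm can. A call is refused whole if a number of a shift passes 50 or a number of a turn 8.59, either way. A call with a gripper value outside its range is refused whole. The fingers move at their own pace and stop on an object; "force" is the grip in N (left out, the last holds). Time passes only in rows, so rows that do not move let the fingers close. It gives the time, the measured TCP pose, the force and the opening at its end, in the units of the state.
- manip.read_state(): the state, without advancing time (a new reading comes with each control period).
- eyes.camera(name): name is "scene" or "top" or "wrist"; returns a dict with "color" (480x640x3 uint8, blue, green, red), "depth" (480x640 float32, mm along the optical axis (not along the pixel's ray), 0 where there is no reading), "vfov" (degrees; the focal length in pixels is half the picture's height over the tangent of half this angle, whatever the lens; pixels are square), "cx", "cy" (the principal point, pixels), "rvec" (rotation vector, rad) and "tvec" (3), from world to camera coordinates, as OpenCV has them. Camera axes: x right, y down, z forward; pixel columns grow to the right and rows downward; lengths in mm; the calibration is good to about 2 mm. A picture is of the moment at which its call begins.
- manip.sign_off(): hands the job in, once; it reports no verdict.
Trained networks look in the newest picture that a camera, given by its name, has taken for a name from the list of things; names that differ only in an ending like _2 or _b are one class to them, and where a whole thing is asked for, a point or a joint stands for the part that bears it (a point fixed in the world has none). Each returns a list of dicts, best first, with "p" (0 to 1); they miss things now and then, are a little off and sometimes report something else, mostly with a low value. They report only what shows in the picture. A call takes as long as a camera call. They do not tell look-alikes from the thing itself.
- finder.find_in(camera, target): "uv" ([column, row] in pixels, amid what is visible of it).
The state is a dict: "clock": time; "joints": joint angles; "qd": joint speeds; "effort": joint torques, N m; "eef_pos": TCP position; "eef_rot": TCP orientation; "wrist_force": force on the tool from outside, world axes, zero at the start; "moment": the same for the moment, N m; "finger_gap": finger opening in mm.
Only numpy, scipy, OpenCV 4.12 (cv2) and the standard library are available. Lean on these libraries where they do the work, as an engineer would, in place of code of your own. Each camera call takes 0.05 s, during which the arm holds its last target. There are 200 camera calls.

## Working session

There is one attempt and no reset: what is moved stays moved. The work goes in short steps, Python scripts to look and compute and a tool call to move; the robot and the scene stay as the last step left them, time stands still between calls to the robot, and variables do not carry over. Pictures are saved under pics/ and viewed, about 8 in all and at most 12, crops included, and the job is handed in when it is done.

Besides the shell and the picture viewer there is one more tool, called by a JSON object that holds its "method" and its "body", one argument or row to a line. drive_tool: Moves the arm, as the interface text tells. Its arguments: {"type":"object","properties":{"rows":{"type":"array","items":{"type":"object","properties":{"offset":{"type":"array","items":{"type":"number"}},"spin":{"type":"number"},"jaw":{"type":"number"}}}},"force":{"type":"number"}},"required":["rows"]}

```bash
mkdir -p pics; cat > h.py <<'E'
import numpy as np, cv2
from cell import manip, eyes, finder
def shot(n):
    d=eyes.camera(n); d['f']=240/np.tan(np.radians(d['vfov'])/2)
    d['R']=cv2.Rodrigues(np.array(d['rvec'],float))[0]; d['t']=np.array(d['tvec'],float).ravel(); return d
def cloud(d):
    v,u=np.mgrid[:480,:640]; z=d['depth']
    P=np.stack([(u-d['cx'])/d['f']*z,(v-d['cy'])/d['f']*z,z],-1)
    W=(P-d['t'])@d['R']; W[z<=0]=np.nan; return W
def proj(d,X):
    p=np.asarray(X,float)@d['R'].T+d['t']; return np.stack([p[...,0]/p[...,2]*d['f']+d['cx'],p[...,1]/p[...,2]*d['f']+d['cy']],-1)
E
python3 - <<'E'
from h import *
for n in ("scene","top"):
    d=shot(n); cv2.imwrite(f"pics/{n}0.png",d['color']); W=cloud(d)
    print(n,-d['R'].T@d['t'])
    for t in ("cover","wide_cover","stand","clip_slot"):
        for r in finder.find_in(n,t)[:4]:
            u,v=map(int,r['uv']); print(t,round(r['p'],2),u,v,np.round(W[min(v,479),min(u,639)]))
s=manip.read_state();print(s)
E
```

```text
scene [-220.09364176  707.97148013  530.32286256]
cover 0.87 284 223 [455. 397.  89.]
cover 0.67 239 295 [347. 509.  77.]
wide_cover 0.73 256 192 [534. 404. 102.]
wide_cover 0.36 415 230 [425. 191.  34.]
stand 0.64 277 264 [442. 416.  34.]
clip_slot 0.96 414 235 [429. 189.  22.]
top [351.10032203 369.31878363 880.62680539]
cover 0.91 296 231 [461. 385. 138.]
cover 0.8 230 286 [373. 492. 127.]
wide_cover 0.69 289 187 [541. 397. 110.]
stand 0.7 292 220 [500. 395.  14.]
clip_slot 0.96 399 260 [421. 195.  24.]
{'clock': 0.5, 'joints': array([ 1.05139074e+00,  2.99883995e-01,  1.52104782e+00, -2.61833098e-06,
        1.32071036e+00, -6.65958502e-02]), 'qd': array([ 2.13872749e-03, -1.67171921e-03,  1.50796987e-04, -5.13884613e-04,
       -8.83678831e-05, -4.52577916e-04]), 'effort': array([-8.17972727e-05, -5.31345141e+01, -3.52740669e+01,  7.08593242e-02,
        2.14410096e-02, -5.38482453e-06]), 'eef_pos': array([240.60883698, 494.5472395 , 302.63411573]), 'eef_rot': array([-3.14154307e+00, -7.64416030e-07,  2.68878356e+00]), 'wrist_force': array([ 1.32818849,  0.28067003, -0.21297041]), 'moment': array([-0.03098001, -0.04915536, -0.0037318 ]), 'finger_gap': 94.18815922276109}
```

View pics/scene0.png

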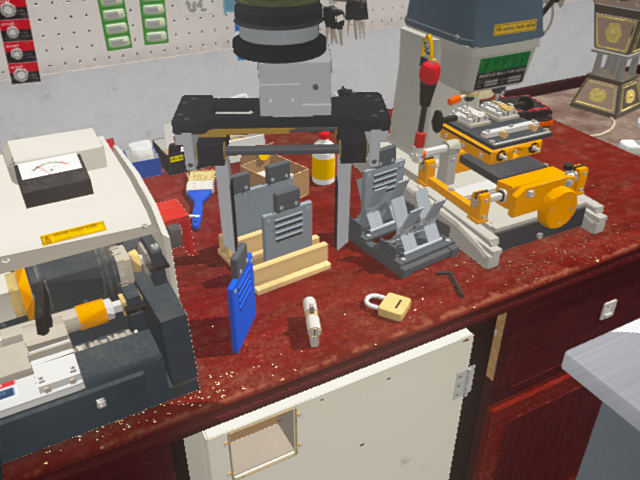

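View pics/top0.png

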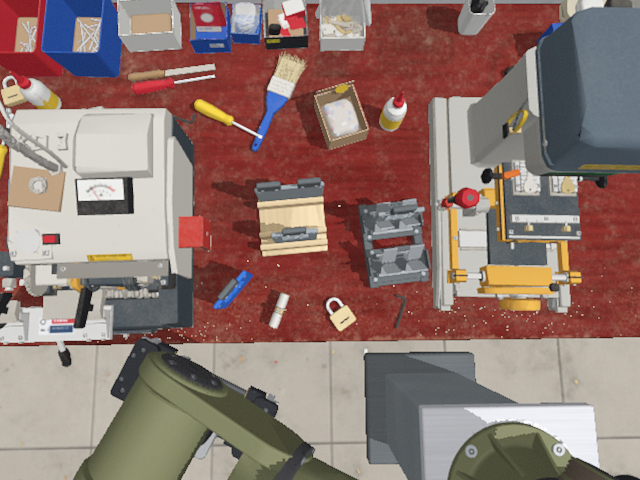

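The candidates for the cover:
- Grey louvred cover, front groove: scene (284,223), top (296,233). This is the one I choose.
- Blue look-alike: scene (239,295), top (232,288).
- Wide plain cover: scene (256,192), top (290,187).
- Cover already in the full rack slot: scene (380,190), top (402,210).

The free slot is the front one, at scene (414,235), top (399,262). Next I measure, with a close crop.

```bash
python3 - <<'E'
from h import *
d=shot("top"); W=cloud(d)
c=d['color'][150:310,240:450]; cv2.imwrite("pics/crop.png",cv2.resize(c,None,fx=3.6,fy=3.6,interpolation=cv2.INTER_CUBIC))
X,Y,Z=W[...,0],W[...,1],W[...,2]
def rect(m,name):
    p=W[m]; (c,s,a)=cv2.minAreaRect(p[:,:2].astype(np.float32)); print(name,len(p),'med',np.round(np.median(p,0),1),'rect',np.round(c,1),np.round(s,1),round(a,1))
reg=(Y>320)&(Y<470)
rect(reg&(X>420)&(X<500)&(Z>125)&(Z<150),'tab')
rect(reg&(X>420)&(X<500)&(Z>100)&(Z<150),'cover+tab')
rect(reg&(X>500)&(X<600)&(Z>125)&(Z<150),'widetabs')
rect(reg&(X>400)&(X<600)&(Z>30)&(Z<46),'stand top')
r=(Y>110)&(Y<270)&(X>340)&(X<580)
for a,b in((5,18),(18,27),(27,60),(60,90),(90,104),(104,120),(125,160)): rect(r&(Z>a)&(Z<b),f'rack {a}-{b}')
# height map of rack
for x in range(350,560,6):
    print(x,' '.join(f"{np.nanmedian(Z[(abs(X-x)<3)&(abs(Y-y)<3)]) if ((abs(X-x)<3)&(abs(Y-y)<3)).any() else -1:4.0f}" for y in range(256,116,-6)))
E
```

```text
tab 166 med [462.4 389.9 138.2] rect [463.7 389.8] [10.4 39.5] 6.6
cover+tab 339 med [462.2 388.5 122.8] rect [463.4 389.1] [11.3 78.7] 5.2
widetabs 350 med [541.8 397.9 138. ] rect [543.4 397.9] [ 11.3 106.9] 5.2
stand top 1118 med [480.  396.5  40.3] rect [493.7 395.9] [ 94.2 122.7] 4.8
rack 5-18 768 med [442.9 180.1  14.5] rect [459.7 197.8] [143.5 239.5] 89.3
rack 18-27 1964 med [438.8 204.2  23.1] rect [459.7 196.1] [143.3 237.1] 90.0
rack 27-60 2378 med [444.  125.5  40.7] rect [460.4 188.3] [238.6 156.5] 0.0
rack 60-90 946 med [430.1 188.7  75.5] rect [457.1 179.3] [157.7 139.2] 0.5
rack 90-104 524 med [472.1 193.9  96.2] rect [456.9 179.6] [156.5 138.9] 0.1
rack 104-120 96 med [492.5 200.9 113.1] rect [473.1 156.5] [174.2  82.4] 53.7
rack 125-160 328 med [497.2 200.4 149.3] rect [502.2 179.8] [ 18.2 137.5] 5.5
350   -0    1    1    1    1    2    0    1    1    0    2    2    5    2    1    2    0    1    1    0    0   22   34   47
356    2    2    2    2    2    2    0    0    0    2    6    2    1    0    1    2    1    1    1    2    1   21   36   47
362    1    0    1    
[... 3369 characters left out ...]
   23   23   25   98   98   99   -1   -1   24   23   -1   -1    1    1   19   -1
530   17   14   14   15   -1   -1   -1   -1   16   15   17   23   14   -1   -1   -1   24   -1    2    3    2    1   27   -1
536    1    1    2    0    2    2    3    3    5   15   14   16   13   -1   -1   -1   -1    1    1    1    1    1   28   40
542    1    1    2    1    1    2    1    1    1    1    2    1    2    2    3   18   17    4    1    1    1    2   35   42
548    1    0    2    2    2    1    1    0    2    1    2    1    2    1    1    1   -0    0    1    1    1    3   33   40
554    1    2    2    2    2    1    1    1    1    1    2    1    2   -0    3    2    1    2    2    2    1    1   29   40
```

View pics/crop.png

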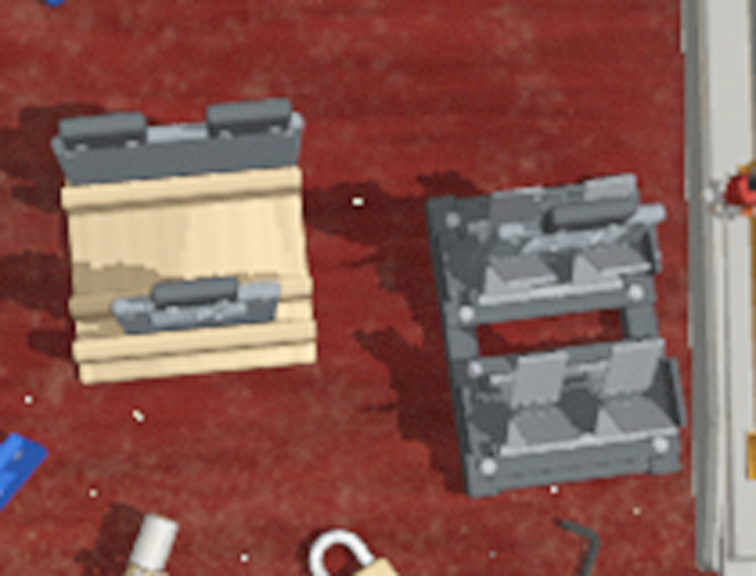

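Crop: the louvred grey cover sits in the front groove, with its tab at crop (193,292). The free slot is the front one, with its V-clips around crop (585,395). The red knob of the neighbouring machine, about 265 mm high, is close to the rack. Next I fit the slot and the knob.

```bash
cat > fit.py <<'E'
from h import *
from scipy.optimize import least_squares
Ws=np.concatenate([cloud(shot("top")).reshape(-1,3) for _ in range(2)]); X,Y,Z=Ws.T
th=np.radians(7); c0=np.array([418,195.])
for k in range(4):
    u=(Ws[:,:2]-c0)@np.array([[np.cos(th),-np.sin(th)],[np.sin(th),np.cos(th)]])
    # inner faces of V: |x| from 20 (z=97) to ~3 (z=59)
    h=Z-22; line=3+ (h-37)*17/38
    F={}
    for s in (-1,1):
        m=(abs(u[:,1])<45)&(h>42)&(h<74)&(abs(s*u[:,0]-line)<5)
        F[s]=np.linalg.lstsq(np.c_[np.ones(m.sum()),u[m,1],h[m]-55],u[m,0],rcond=None)[0]; n=m.sum(); print(s,n,F[s].round(3))
    dx=(F[1][0]+F[-1][0])/2; sl=(F[1][1]+F[-1][1])/2
    ex=np.array([np.cos(th),np.sin(th)]); c0=c0+dx*ex; th-=np.arctan(sl)
    print(c0.round(1),np.degrees(th).round(2))
ey=np.array([-np.sin(th),np.cos(th)])
m=(abs(u[:,0])<12)&(h>12)&(h<26)&(abs(u[:,1])<75)
hh,e=np.histogram(u[m,1],np.arange(-75,76,2)); print([(int(a),int(b)) for a,b in zip(e,hh) if b])
m=(h>36)&(h<38); 
for lo in (-60,0): 
    m=(abs(u[:,0])<20)&(h>40)&(h<75)&(u[:,1]>lo)&(u[:,1]<lo+60); print('clip y',np.percentile(u[m,1],[2,50,98]).round(1))
m=(Z>150)&(X>380)&(X<560)&(Y>60)&(Y<200); print('knob',np.percentile(Ws[m],[0,2,50,98,100],axis=0).round(0).tolist())
for z0 in range(150,420,20):
    m=(Z>z0)&(Z<z0+20)&(X>330)&(X<540)&(Y>0)&(Y<250)
    if m.any(): print(z0,m.sum(),'x',X[m].min().round(),X[m].max().round(),'y',Y[m].min().round(),Y[m].max().round())
E
python3 fit.py
```

```text
-1 426 [-1.0883e+01  5.0000e-03 -4.4700e-01]
1 527 [1.0259e+01 9.0000e-03 4.4300e-01]
[417.7 195. ] 6.59
-1 426 [-1.0571e+01 -2.0000e-03 -4.4700e-01]
1 527 [1.0571e+01 2.0000e-03 4.4300e-01]
[417.7 195. ] 6.59
-1 426 [-1.0571e+01 -2.0000e-03 -4.4700e-01]
1 527 [1.0571e+01 2.0000e-03 4.4300e-01]
[417.7 195. ] 6.59
-1 426 [-1.0571e+01 -2.0000e-03 -4.4700e-01]
1 527 [1.0571e+01 2.0000e-03 4.4300e-01]
[417.7 195. ] 6.59
[(-75, 28), (-73, 36), (-71, 36), (-69, 31), (-67, 25), (-65, 4), (-53, 2), (-51, 20), (-49, 47), (-47, 15), (-13, 6), (-11, 14), (-9, 12), (-7, 14), (33, 2), (35, 7), (37, 16), (39, 8), (55, 2), (57, 24), (59, 37), (61, 8)]
clip y [-29.3 -17.3  -6.1]
clip y [16.4 28.4 39.8]
knob [[474.0, 60.0, 150.0], [475.0, 68.0, 151.0], [493.0, 145.0, 263.0], [556.0, 195.0, 272.0], [559.0, 200.0, 273.0]]
150 669 x 459.0 540.0 y 0.0 228.0
170 101 x 499.0 540.0 y 38.0 145.0
190 84 x 492.0 540.0 y 0.0 150.0
210 134 x 485.0 540.0 y 0.0 153.0
230 112 x 477.0 540.0 y 1.0 159.0
250 747 x 474.0 540.0 y 1.0 160.0
270 807 x 476.0 540.0 y 0.0 156.0
290 523 x 523.0 540.0 y 0.0 37.0
310 470 x 531.0 540.0 y 0.0 32.0
330 275 x 533.0 540.0 y 0.0 27.0
```

{"method": "drive_tool", "body": {
  "rows": [
    {"offset":[0,0,0],"spin":8.42,"jaw":50},
    {"offset":[0,0,0],"spin":8.42,"jaw":50},
    {"offset":[0,0,0],"spin":8.42,"jaw":50},
    {"offset":[0,0,0],"spin":8.42,"jaw":50},
    {"offset":[0,0,0],"spin":8.42,"jaw":50},
    {"offset":[0,0,0],"spin":8.42,"jaw":50},
    {"offset":[0,0,0],"spin":8.42,"jaw":50},
    {"offset":[-19.9,35.4,0],"spin":0,"jaw":50},
    {"offset":[-19.9,35.4,0],"spin":0,"jaw":50},
    {"offset":[-19.9,35.4,0],"spin":0,"jaw":50},
    {"offset":[-19.9,35.4,0],"spin":0,"jaw":50},
    {"offset":[-19.9,35.4,0],"spin":0,"jaw":50},
    {"offset":[-19.9,35.4,0],"spin":0,"jaw":50},
    {"offset":[0,0,0],"spin":0,"jaw":50},
    {"offset":[0,0,25],"spin":0,"jaw":50},
    {"offset":[0,0,25],"spin":0,"jaw":50},
    {"offset":[0,0,0],"spin":0,"jaw":50},
    {"offset":[0,0,0],"spin":0,"jaw":50}
  ],
  "force": 30
}}

```text
clock: 2.45
eef_pos: [462.5, 395.0, 253.3]
eef_rot: [-3.142, -0.0, 1.661]
wrist_force: [0.6, -0.5, -0.2]
finger_gap: 50.1
```

```bash
python3 - <<'E'
from h import *
s=manip.read_state(); print(s['clock'],s['eef_pos'].round(1),np.degrees(s['eef_rot']).round(2),s['finger_gap'],s['joints'].round(2))
d=shot("wrist"); print('cam',-d['R'].T@d['t']); cv2.imwrite("pics/w1.png",d['color']); W=cloud(d);X,Y,Z=W[...,0],W[...,1],W[...,2]
for lo in (100,128):
    m=(Z>lo)&(Z<146)&(X>445)&(X<482)&(Y>335)&(Y<440)
    if m.sum()>20: print(lo,m.sum(),cv2.minAreaRect(W[m][:,:2].astype(np.float32)),np.median(W[m],0))
E
```

```text
2.45 [462.5 395.  253.3] [-180.     -0.     95.15] 50.14407936497724 [0.65 0.47 1.4  0.   1.27 0.56]
cam [457.27920256 467.5459968  334.28547564]
100 2081 ((461.79571533203125, 388.66876220703125), (11.613317489624023, 79.54576873779297), 5.282445907592773) [461.17697926 398.97210901 135.42555304]
128 1288 ((461.8772277832031, 389.00286865234375), (9.829010009765625, 39.430747985839844), 5.221755504608154) [461.86673    390.90889511 136.46762703]
```

View pics/w1.png

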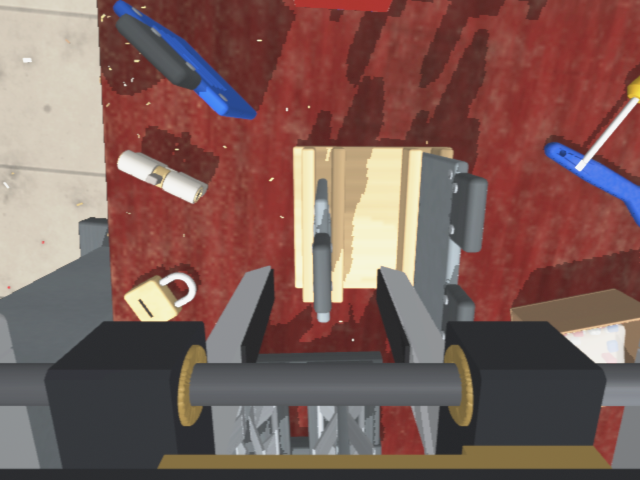

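The wrist view shows the tab centred between the fingers at (323,270), with the wide cover clear of them. I'll descend and grip.

{"method": "drive_tool", "body": {
  "rows": [
    {"offset":[0,-0.5,17],"spin":0,"jaw":50},
    {"offset":[0,0,17],"spin":0,"jaw":50},
    {"offset":[0,0,17],"spin":0,"jaw":50},
    {"offset":[0,0,0],"spin":0,"jaw":50},
    {"offset":[0,0,0],"spin":0,"jaw":0},
    {"offset":[0,0,0],"spin":0,"jaw":0},
    {"offset":[0,0,0],"spin":0,"jaw":0},
    {"offset":[0,0,0],"spin":0,"jaw":0},
    {"offset":[0,0,0],"spin":0,"jaw":0},
    {"offset":[0,0,0],"spin":0,"jaw":0},
    {"offset":[0,0,0],"spin":0,"jaw":0},
    {"offset":[0,0,0],"spin":0,"jaw":0}
  ],
  "force": 40
}}

```text
clock: 3.7
eef_pos: [462.3, 394.6, 201.9]
eef_rot: [3.141, -0.0, 1.66]
wrist_force: [-0.0, -0.7, 3.5]
finger_gap: 9.8
```

{"method": "drive_tool", "body": {
  "rows": [
    {"offset":[0,0,-10],"spin":0,"jaw":0},
    {"offset":[0,0,-25],"spin":0,"jaw":0},
    {"offset":[0,0,-25],"spin":0,"jaw":0},
    {"offset":[0,0,-25],"spin":0,"jaw":0},
    {"offset":[0,0,-25],"spin":0,"jaw":0},
    {"offset":[0,0,0],"spin":-1.45,"jaw":0},
    {"offset":[-18,-6.7,0],"spin":0,"jaw":0},
    {"offset":[-25,-9.3,0],"spin":0,"jaw":0},
    {"offset":[-25,-9.3,0],"spin":0,"jaw":0},
    {"offset":[-25,-9.3,0],"spin":0,"jaw":0},
    {"offset":[-25,-9.3,0],"spin":0,"jaw":0},
    {"offset":[-25,-9.3,0],"spin":0,"jaw":0},
    {"offset":[-20,-7.5,0],"spin":0,"jaw":0},
    {"offset":[-17.5,-6.6,0],"spin":0,"jaw":0},
    {"offset":[0,0,0],"spin":0,"jaw":0},
    {"offset":[0,0,0],"spin":0,"jaw":0},
    {"offset":[0,0,0],"spin":0,"jaw":0}
  ]
}}

```text
clock: 5.4
eef_pos: [416.2, 208.0, 311.3]
eef_rot: [-3.141, -0.0, 1.686]
wrist_force: [-0.2, -0.7, -0.8]
finger_gap: 9.7
```

```bash
python3 - <<'E'
from h import *
s=manip.read_state(); print(s['clock'],s['eef_pos'].round(1),np.degrees(s['eef_rot']).round(2),s['finger_gap'],s['wrist_force'].round(1))
d=shot("wrist"); cv2.imwrite("pics/w2.png",d['color']); W=cloud(d).reshape(-1,3)
e=shot("scene"); cv2.imwrite("pics/s2.png",e['color'])
th=np.radians(6.59);c0=np.array([417.1,200.]);R2=np.array([[np.cos(th),-np.sin(th)],[np.sin(th),np.cos(th)]])
u=(W[:,:2]-c0)@R2;h=W[:,2]-22
for z0 in (50,60,70):
  m=(abs(u[:,0])<28)&(abs(u[:,1])<45)&(abs(h-z0)<4); q=u[m]
  for s in(-1,1):
    g=q[q[:,0]*s>0]; print(z0,s,len(g),np.median(g,0).round(1) if len(g) else '')
m=(h>92)&(h<200)&(abs(u[:,0])<15)&(abs(u[:,1])<60);q=u[m]
print('held',m.sum(),[cv2.minAreaRect(q.astype(np.float32))], np.percentile(h[m],[1,50,99]))
for nm,D in(("wrist",d),("top",shot("top"))):
    print(nm,proj(D,[417.1,200,22]).round())
E
```

```text
5.4 [416.2 208.  311.3] [-179.97   -0.     96.61] 9.707048594491186 [-0.2 -0.7 -0.8]
50 -1 253 [-11.7  11.2]
50 1 113 [ 7.4 24.3]
60 -1 253 [-16.1  13.7]
60 1 246 [11.3 12.7]
70 -1 319 [-20.9  14. ]
70 1 306 [16.3 14.7]
held 1552 [((-3.589008331298828, 24.742944717407227), (27.244457244873047, 29.704742431640625), 24.26020622253418)] [105.90958151 195.05753003 199.55743679]
wrist [324. 215.]
top [396. 262.]
```

View pics/w2.png

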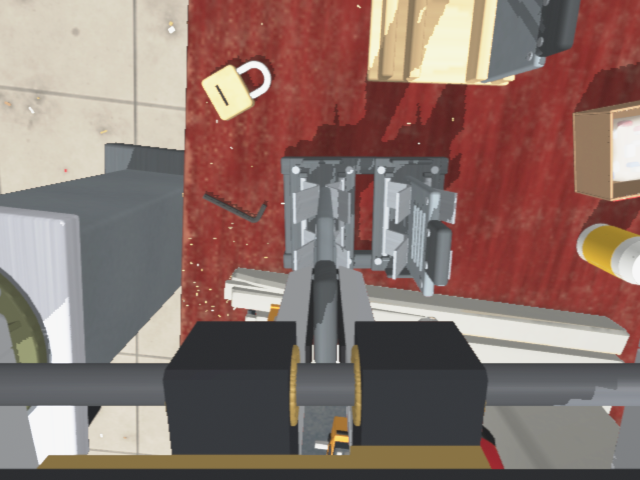

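View pics/s2.png

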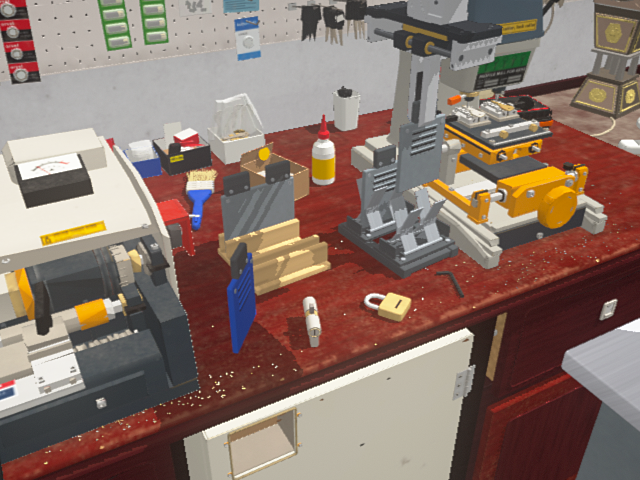

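```bash
python3 - <<'E'
from h import *
th=np.radians(6.59);c0=np.array([417.1,200.]);R2=np.array([[np.cos(th),-np.sin(th)],[np.sin(th),np.cos(th)]])
for nm in("wrist","top","scene"):
    W=cloud(shot(nm)).reshape(-1,3); u=(W[:,:2]-c0)@R2;z=W[:,2]
    for a,b in((120,150),(150,180),(180,212),(212,222)):
        m=(z>a)&(z<b)&(abs(u[:,0])<12)&(abs(u[:,1])<60)
        if m.sum()>10: print(nm,a,m.sum(),'ux',np.percentile(u[m,0],[3,50,97]).round(1),'uy',np.percentile(u[m,1],[2,98]).round(1))
    print(nm,'zmin',[np.percentile(z[(z>105)&(z<235)&(abs(u[:,0])<10)&(abs(u[:,1])<40)],[1,3])] )
E
```

```text
wrist 120 80 ux [-3.6  0.2  4. ] uy [39.4 41.9]
wrist 150 114 ux [-3.2  0.3  4.3] uy [27.6 42. ]
wrist 180 339 ux [-5.   0.5  5.9] uy [16.3 42.1]
wrist 212 979 ux [-8.7  0.5  9.2] uy [15.4 41.7]
wrist zmin [array([183.06049633, 197.55587067])]
top 120 41 ux [-1.7 -1.6  4. ] uy [-1.6 43. ]
top 150 33 ux [-2.6 -1.5  4.6] uy [12.9 43. ]
top 180 60 ux [-3.2 -1.6  7.5] uy [14.9 43.1]
top 212 89 ux [-1.7  2.2  9.8] uy [17.4 42.6]
top zmin [array([126.62377013, 128.70836535])]
scene 120 808 ux [-7.1 -5.1 -1.3] uy [-32.5  44.3]
scene 150 872 ux [-7.2 -5.1 -1.3] uy [-32.9  44.3]
scene 180 964 ux [-7.5 -5.1 -1.1] uy [-32.6  44.4]
scene 212 239 ux [-10.3  -4.5   8.1] uy [-33.5  44.4]
scene zmin [array([120.69744053, 123.03371681])]
```

Relative to the held cover, the top and wrist cameras agree that the slot lies 2.5 mm towards the front. I'll correct that and descend.

{"method": "drive_tool", "body": {
  "rows": [
    {"offset":[0,-2.5,0],"spin":0,"jaw":0},
    {"offset":[0,0,12],"spin":0,"jaw":0},
    {"offset":[0,0,12],"spin":0,"jaw":0},
    {"offset":[0,0,12],"spin":0,"jaw":0},
    {"offset":[0,0,8],"spin":0,"jaw":0},
    {"offset":[0,0,6],"spin":0,"jaw":0},
    {"offset":[0,0,0],"spin":0,"jaw":0}
  ],
  "force": 60
}}

```text
clock: 6.4
eef_pos: [413.5, 207.2, 260.8]
eef_rot: [-3.14, 0.0, 1.685]
wrist_force: [-0.6, -0.5, -1.1]
finger_gap: 9.7
```

{"method": "drive_tool", "body": {
  "rows": [
    {"offset":[0,0,4],"spin":0,"jaw":0},
    {"offset":[0,0,4],"spin":0,"jaw":0},
    {"offset":[0,0,4],"spin":0,"jaw":0},
    {"offset":[0,0,4],"spin":0,"jaw":0},
    {"offset":[0,0,4],"spin":0,"jaw":0},
    {"offset":[0,0,0],"spin":0,"jaw":0}
  ]
}}

```text
clock: 7.0
eef_pos: [413.5, 207.2, 241.1]
eef_rot: [-3.141, 0.0, 1.685]
wrist_force: [-0.2, 0.9, -5.3]
finger_gap: 9.7
```

{"method": "drive_tool", "body": {
  "rows": [
    {"offset":[0,0,4],"spin":0,"jaw":0},
    {"offset":[0,0,4],"spin":0,"jaw":0},
    {"offset":[0,0,4],"spin":0,"jaw":0},
    {"offset":[0,0,3],"spin":0,"jaw":0},
    {"offset":[0,0,3],"spin":0,"jaw":0},
    {"offset":[0,0,3],"spin":0,"jaw":0},
    {"offset":[0,0,0],"spin":0,"jaw":0}
  ]
}}

```text
clock: 7.7
eef_pos: [413.4, 207.2, 220.1]
eef_rot: [-3.141, 0.0, 1.685]
wrist_force: [0.8, 0.1, -5.1]
finger_gap: 9.7
```

{"method": "drive_tool", "body": {
  "rows": [
    {"offset":[0,0,2],"spin":0,"jaw":0},
    {"offset":[0,0,2],"spin":0,"jaw":0},
    {"offset":[0,0,1],"spin":0,"jaw":0},
    {"offset":[0,0,0],"spin":0,"jaw":0}
  ]
}}

```text
clock: 8.1
eef_pos: [413.6, 207.2, 215.5]
eef_rot: [-3.141, 0.0, 1.685]
wrist_force: [-0.3, -0.5, -0.4]
finger_gap: 9.6
```

{"method": "drive_tool", "body": {
  "rows": [
    {"offset":[0,0,1],"spin":0,"jaw":0},
    {"offset":[0,0,0.5],"spin":0,"jaw":0},
    {"offset":[0,0,0],"spin":0,"jaw":0}
  ]
}}

```text
clock: 8.4
eef_pos: [413.6, 207.2, 214.1]
eef_rot: [-3.141, 0.0, 1.685]
wrist_force: [0.0, 0.1, 0.6]
finger_gap: 9.4
```

{"method": "drive_tool", "body": {
  "rows": [
    {"offset":[0,0,0.5],"spin":0,"jaw":0},
    {"offset":[0,0,0.5],"spin":0,"jaw":0},
    {"offset":[0,0,0],"spin":0,"jaw":0}
  ]
}}

```text
clock: 8.7
eef_pos: [413.8, 207.3, 213.8]
eef_rot: [3.141, -0.0, 1.685]
wrist_force: [-2.4, -0.4, 10.0]
finger_gap: 9.7
```

```bash
cat > chk.py <<'E'
import sys
from h import *
s=manip.read_state(); print(s['clock'],s['eef_pos'].round(1),s['wrist_force'].round(1),s['moment'].round(2))
e=shot("scene"); c=e['color'][60:290,310:540]; cv2.imwrite(f"pics/{sys.argv[1]}.png",cv2.resize(c,None,fx=2.6,fy=2.6,interpolation=cv2.INTER_CUBIC))
th=np.radians(6.59);c0=np.array([417.1,200.]);R2=np.array([[np.cos(th),-np.sin(th)],[np.sin(th),np.cos(th)]])
for nm,D in(("scene",e),("top",shot("top"))):
    W=cloud(D).reshape(-1,3); u=(W[:,:2]-c0)@R2;z=W[:,2]
    for a,b in((70,85),(85,100),(100,118),(126,149),(149,158)):
        m=(z>a)&(z<b)&(abs(u[:,0]+2.5)<9)&(abs(u[:,1]-3)<44)
        if m.sum()>10: print(nm,a,m.sum(),'ux',np.percentile(u[m,0],[3,50,97]).round(1),'uy',np.percentile(u[m,1],[2,98]).round(1),'zmax',np.percentile(z[m],98).round(1))
E
python3 chk.py s3
```

```text
8.7 [413.8 207.3 213.8] [-2.4 -0.4 10. ] [-0.35  0.68  0.  ]
scene 70 223 ux [-9.4 -7.4 -2.7] uy [-29.1  44.2] zmax 84.9
scene 85 376 ux [-9.9 -7.7 -3.9] uy [-32.9  44.2] zmax 99.8
scene 100 434 ux [-9.9 -7.5 -3.2] uy [-33.5  43.9] zmax 117.2
scene 126 170 ux [-10.6  -6.1   5.6] uy [-14.2  25.1] zmax 148.8
scene 149 58 ux [-10.9   1.5   5. ] uy [ 8.2 21.3] zmax 157.8
top 70 38 ux [-11.   -8.3   1.8] uy [12.7 42.7] zmax 84.2
top 85 12 ux [-5.  -3.5  1.3] uy [24.5 42.4] zmax 98.5
top 100 23 ux [-5.1 -3.7  5.2] uy [19.6 42.9] zmax 116.9
```

View pics/s3.png

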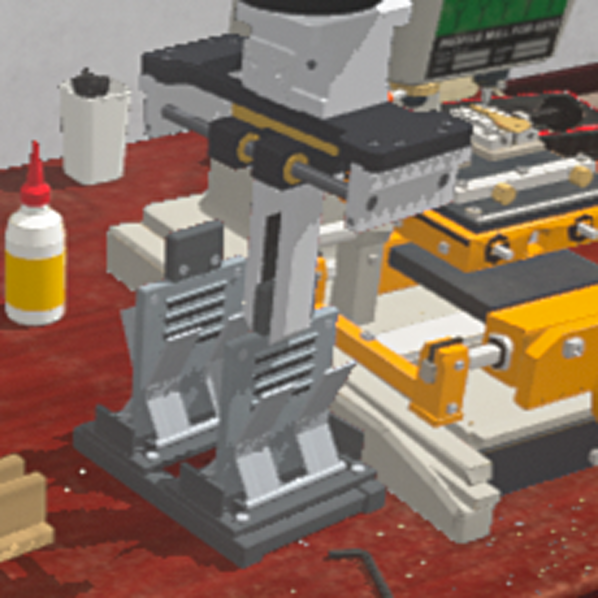

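The cover is between the clips with its top level with the neighbour's. The force rose to 10 N at the expected floor height (TCP 213.8). One small extra push, then release.

{"method": "drive_tool", "body": {
  "rows": [
    {"offset":[0,0,0.7],"spin":0,"jaw":0},
    {"offset":[0,0,0],"spin":0,"jaw":0}
  ]
}}

```text
clock: 9.0
eef_pos: [413.9, 207.3, 213.8]
eef_rot: [3.14, -0.0, 1.685]
wrist_force: [-5.1, -3.9, 19.2]
finger_gap: 9.5
```

{"method": "drive_tool", "body": {
  "rows": [
    {"offset":[0,0,-0.5],"spin":0,"jaw":10},
    {"offset":[0,0,0],"spin":0,"jaw":14},
    {"offset":[0,0,0],"spin":0,"jaw":20},
    {"offset":[0,0,0],"spin":0,"jaw":40},
    {"offset":[0,0,0],"spin":0,"jaw":40},
    {"offset":[0,0,0],"spin":0,"jaw":40},
    {"offset":[0,0,0],"spin":0,"jaw":40}
  ]
}}

```text
clock: 9.7
eef_pos: [413.6, 207.3, 212.9]
eef_rot: [-3.142, -0.0, 1.685]
wrist_force: [-0.3, -0.0, 0.1]
finger_gap: 39.9
```

Hard stop confirmed: 19 N with no further travel. Now retreat upward and check.

{"method": "drive_tool", "body": {
  "rows": [
    {"offset":[0,0,-8],"spin":0,"jaw":40},
    {"offset":[0,0,-20],"spin":0,"jaw":40},
    {"offset":[0,0,-25],"spin":0,"jaw":40},
    {"offset":[0,0,-25],"spin":0,"jaw":40},
    {"offset":[0,0,-25],"spin":0,"jaw":40},
    {"offset":[25,0,0],"spin":0,"jaw":40},
    {"offset":[30,0,0],"spin":0,"jaw":40},
    {"offset":[30,0,0],"spin":0,"jaw":40},
    {"offset":[30,0,0],"spin":0,"jaw":40},
    {"offset":[0,0,0],"spin":0,"jaw":40},
    {"offset":[0,0,0],"spin":0,"jaw":40}
  ]
}}

```text
clock: 10.8
eef_pos: [400.3, 321.6, 316.2]
eef_rot: [-3.142, 0.0, 1.686]
wrist_force: [0.7, 0.6, -1.4]
finger_gap: 39.8
```

```bash
python3 chk.py s4
```

```text
10.8 [400.3 321.6 316.2] [ 0.7  0.6 -1.4] [-0.1   0.13 -0.04]
scene 70 229 ux [-9.8 -7.6 -2.7] uy [-27.8  44.5] zmax 84.8
scene 85 374 ux [-10.1  -7.9  -3.9] uy [-32.8  44. ] zmax 99.6
scene 100 487 ux [-9.8 -7.7 -4.1] uy [-33.8  44.1] zmax 117.8
scene 126 384 ux [-10.3  -8.1  -0.9] uy [-13.6  24.9] zmax 148.8
scene 149 22 ux [-7.6 -4.3 -1.9] uy [-12.   22.8] zmax 149.6
top 70 35 ux [-11.4  -9.5  -4. ] uy [-33.9  13.2] zmax 81.7
top 100 20 ux [-5.6 -5.2 -4. ] uy [-27.3   7.6] zmax 113.8
top 126 29 ux [-6.  -4.9  4.3] uy [-14.2  11.1] zmax 149.0
top 149 64 ux [-4.6 -1.5  3.6] uy [-15.3   8.5] zmax 153.6
```

View pics/s4.png

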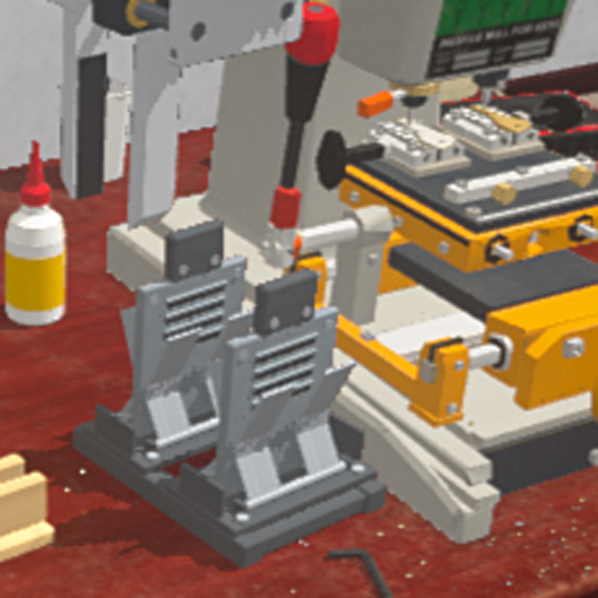

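The cover stands upright in the clips. Its tab top is at about 149.5 mm (150 nominal), level with the neighbour's, and its face is vertical to within 0.5 mm. The gripper is clear of everything, so I'm handing in.

```bash
python3 -c "
from h import *
d=shot('top'); W=cloud(d); X,Y,Z=W[...,0],W[...,1],W[...,2]
m=(Z>125)&(Z<150)&(Y>320)&(Y<470)&(X>500)&(X<600); print('wide',m.sum(),np.nanmedian(W[m],0) if m.any() else '')
print(manip.sign_off())"
```

```text
wide 310 [541.38565698 416.18519881 138.07808241]
the job is handed in; nothing more can be done
None
```

The narrow louvred cover is now in the free slot of the rack, standing upright in the spring clips and let go. The job took about 11 s of robot time and has been handed in.

**What I did:** I gripped the cover by its tab, lifted it out of the stand and carried it to the rack. Before pushing down I shifted it 2.5 mm, because the wrist and top cameras both showed the slot that much nearer the front. I then pushed until it hit a hard stop, released it and moved the arm clear.

**Last checks:**
- **Seating:** at the stop the force reached 19 N with no further travel, at the height expected for the slot floor. The tab top read about 149.5 mm, against 150 nominal.
- **Upright:** the scene camera showed the cover's face vertical to within about 0.5 mm.
- **Wide cover:** it still stands in the stand, with the same x and height as before.

**Readings that disagreed:**
- The top camera read about 2 mm further in x than the wrist camera and the arm's own position, so I worked from relative measurements.
- While the cover went through the clips, the wrist force briefly read about -5 N vertically, the opposite sign to a push. I have no firm explanation.
- The last top-camera median for the wide cover's tabs was 18 mm off in y, with fewer points seen (310 against 350). The arm probably hid part of it. I did not check this further, but nothing touched that cover.

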